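# Zero the bench comparator on its master and load the bottle cap

## Robot

A 6-joint arm with a two-finger parallel gripper is mounted at the origin on the work surface. World frame = base frame: x ahead of the robot, y to its left, z up, the work surface at z = 0. Lengths are in m, angles in degrees, forces in N, time in s.
With the tool pointing down it reaches from about 0.35 to 0.875 m from the base axis. Payload 4.2 kg.
Tool frame: the origin (TCP) lies on the front face of the gripper's body, between the roots of the fingers; the fingertips stand finger_overhang ahead of it and the grasp point (between the pads) lies 51 mm ahead of it (finger_overhang is the distance from the TCP to the fingertips, in m); z points along the fingers, y is the line along which they close (so a half turn about z gives the same grasp; the last joint's range is limited). The gripper opens to 87 mm and grips with 3 to 60 N. Pads are 19 mm wide; open, the fingers measure 117 mm over their backs; the gripper's body (75 mm by 190 mm) begins 51 mm behind the grasp point.
Start: joints at [86.666, 22.042, 0.453, 0, -68.411, -14.817], TCP at [0.195, 0.594, 0.292] pointing down, gripper open.
Joint ranges: [-179.83, 179.83], [-69.29, 118.12], [-61.27, 80.66], [-181.25, 117.63], [-171.15, -9.14], [-177.46, 177.46]. Speed limits (degrees/s): [159.86, 159.86, 180, 180, 180, 180].

## Interface

Orientations are given as a 3x3 rotation matrix whose columns are the frame's x, y, z axes.
In Python, from station import sense, capture, camera_model, finish_job, finger_overhang gives the robot as it stands. The module is installed in compiled form; this text tells all that it offers.
- The arm moves only by the tool jog_arm, never from a script. Its argument "rows" is a list that holds one entry, the list of rows, each a list of 4 numbers: the shift along the tool's x, y, z in m, then the turn about the tool's z in rad. A call has 1 to 20 rows; each row shifts and turns the commanded pose from where the row before left it, along the tool's axes as they then stand; what a row does not reach is not made up. A row lasts 1/8 s, in which the tool goes at most 62.5 mm and 10.7 degrees, less where a joint would pass 70% of its speed; a pose out of reach is approached as far as the arm can. A call is refused whole if a number of a shift passes 0.0625 or a number of a turn 0.188, either way. A call with a gripper value outside its range is refused whole. "claw" is the opening, from 0 (shut) to 1 (fully open), set as the call begins (left out, the last holds). The fingers move at their own pace and stop on an object; the grip force is fixed at half the most. Time passes only in rows, so rows that do not move let the fingers close. It gives the time, the measured TCP pose, the force, the opening and the grip force at its end, in the units of the state.
- sense(): the state, without advancing time (a new reading comes with each control period).
- capture(name): name is "scene" or "top" or "wrist"; returns the picture (420x560x3 uint8, red, green, blue); there is no depth.
- camera_model(name): a dict with "fovy" (degrees; the focal length in pixels is half the picture's height over the tangent of half this angle, whatever the lens; pixels are square), "cx", "cy" (the principal point, pixels), "eye" and "rotation" of the camera in the world. Camera axes: x right, y down, z forward; pixel columns grow to the right and rows downward; lengths in m; the calibration is good to about 2 mm. The wrist camera is an equidistant fisheye: a pixel r from the principal point sees the ray r / f radians off the axis. A picture is of the moment at which its call begins: read the wrist's pose just before it. camera_model takes no time and is no camera call; for the wrist camera it gives the pose at the moment of the call.
- finish_job(): hands the job in; it is judged then, once.
The state is a dict: "time_s": time; "joints": joint angles; "joint_velocities": joint speeds; "effort": joint torques, N m; "tcp_pos": TCP position; "ee_rot": TCP orientation; "wrist_force": force on the tool from outside, world axes, zero at the start; "moment": the same for the moment, N m; "gripper_width": opening from 0.0 (shut) to 1.0 (fully open); "gripper_force": force on a finger pad.
Only numpy, scipy, OpenCV 4.12 (cv2) and the standard library are available. Lean on these libraries where they do the work, as an engineer would, in place of code of your own. Each camera call takes 0.05 s, during which the arm holds its last target. There are 200 camera calls.

## Task

Slide the steel master into the comparator, between anvil and spindle, until you feel it bear firmly on the back stop (press with 3 to 8 N, never over 10), let go, and turn the dial's rim until the zero mark stands under the needle. Then take the master out, stand it back in its wooden tray, and slide the white sports cap home against the same stop in the same way. Leave it there to be read, with the dial as zeroed, and do not disturb the things around.

Things in the scene. Friction and masses are not known exactly. Their poses are not given: they have to be found in the camera images.
- gauge: bench comparator (snap gauge), fixed: grey base 150 x 206 x 20 mm. Origin on the bench below the crossing of spindle line (x = 0) and axis of a 38 mm part that touches the anvil (y = 0); x = direction in which parts are slid in from the open front, y = from anvil to spindle and dial, z up. Nothing within 50 mm of the loading path is higher than 43 mm above the bench.
- rest (a point): point on top of the steel rest plate on which parts stand and slide, 30 mm above the bench, above the gauge's origin (axis of a part that touches the anvil, on the spindle line); the plate reaches 82 mm to the front (-x of the gauge) from here and is 47 mm wide
- anvil: fixed steel anvil on the gauge, 52 x 22 x 23 mm; origin at the foot of its flat face, on the spindle line, 19 mm to -y of the gauge's origin and 20 mm above the bench; axes as the gauge. The face looks to +y and reaches from 18 mm in front of to 28 mm behind the spindle line; rounded lead-in of 6 mm radius at its front; top 43 mm above the bench
- spindle_tip (a point): end of the sprung spindle: ball of 10 mm, pointing to the anvil (gauge -y), 37 mm above the bench. Free, it leaves a gap of 35.4 mm to the anvil; it gives way up to 8 mm (gauge +y) at 1.6 N plus 0.4 N per mm. A 38 mm part is wedged in against it with some 2 to 5 N of push, which falls off once the part's axis has passed the spindle line
- backstop: steel bracket 14 x 30 x 23 mm of the back stop, fixed on the gauge; origin under its centre, 50 mm behind the spindle line, axes as the gauge. A stop screw with a flat round head of 11 mm, 37 mm above the bench, points from it to the front; locked at another setting each time, not reported: a 38 mm part bears on it with its axis 1.5 to 7.5 mm behind the spindle line. Feel for it.
- dial: rotating rim with white face of the dial indicator, lying face up: 56 mm in diameter, 13.5 mm high, gripped by its rim from above. Origin on its axis at the rim's underside, 49.5 mm above the bench, 88 mm to +y of the gauge's origin; z up, x to the zero mark. Turns against 0.04 N m of friction and stays put. 50 divisions of 0.2 mm. Nothing within 65 mm of its axis is higher than its underside.
- zero_mark (a point): the bold black zero mark on the dial's face, point 21 mm from the dial's axis; turns with the rim
- needle_tip (a point): tip of the black needle over the dial's face, 21 mm from the dial's axis, its thin long end (a short broad tail points the other way). It turns clockwise (seen from above) as the spindle is pushed in, 10 mm to the turn; with the master in place it stands 0.4 to 1.5 rad clockwise of the zero mark as found
- master_center (a point): the master: plain steel disc 38 mm in diameter and 20 mm high with a knurled grip 18 mm in diameter and 25 mm high standing on its centre, 45 mm high in all, about 0.2 kg; this point is on its axis, half-way up (22.5 mm above its foot). Stands upright in the wooden tray
- cap_center (a point): the sample, a white plastic sports cap: ribbed skirt 38 mm in diameter and 20 mm high with a spout 20 mm in diameter on it (to 42 mm; a 15 mm tip to 45 mm), about 15 g; this point is on its axis, half-way up (22.5 mm above its foot). Stands upright in the grey plastic tray. It is of the master's diameter: a good reading is zero within a division
- master_tray: shallow wooden tray of the master, fixed, 110 x 110 mm outside, 14 mm high, walls and floor 6 mm; origin at the centre of its underside
- sample_tray: shallow grey plastic tray of the samples, fixed, 110 x 110 mm outside, 14 mm high, walls and floor 4 mm; origin at the centre of its underside
- bottle: bystander: full water bottle 66 mm in diameter, 220 mm high; origin at the centre of its foot
- cap_box: bystander: cardboard box of caps 130 x 100 x 70 mm; origin at the centre of its underside
- screwdriver: bystander: screwdriver 160 mm long lying on the bench
There are look-alikes about, which are no part of the job. Leave any yellow look-alike of the part that bears master_center alone. What is shaped like the part that bears cap_center but purple is not meant.

How it is judged (in metres and radians):
On the way, in this order (a step that is already met when the one before it is completed fails the run):
1. the master is pressed home on the back stop, between anvil and spindle (contact force between master and backstop above 2 N and z of master_center in the frame of gauge below 0.0545 m and y of master_center in the frame of gauge below 0.003 m), for 0.1 s.
2. with the master in place and let go, and the dial let go, the zero mark stands under the needle (distance between needle_tip and zero_mark below 0.002 m and contact force between the fingers and dial below 0.05 N and contact force between the fingers and master below 0.05 N and x of master_center in the frame of gauge between 0.0005 and 0.009 m and y of master_center in the frame of gauge between -0.0015 and 0.0015 m and z of master_center in the frame of gauge below 0.0545 m), for 0.3 s.
3. the master stands upright in its wooden tray again, let go (horizontal distance between master_center and master_tray below 0.045 m and height (world z) of master_center below 0.031 m and angle between master_center's own z axis and vertical below 0.1 rad and contact force between the fingers and master below 0.05 N), for 0.2 s.
4. the cap is pressed home on the back stop, between anvil and spindle (contact force between cap and backstop above 2 N and z of cap_center in the frame of gauge below 0.0545 m and y of cap_center in the frame of gauge below 0.003 m), for 0.1 s.
At the end, for the whole second after the job is handed in: The cap stands on the rest plate (within 2 mm, upright to 0.06 rad), on the anvil (1.5 mm), its axis 0.5 to 9 mm behind the spindle line, still; the needle is within 3 mm (one division) of the zero mark; the master stands upright in its wooden tray, within 45 mm of its centre (x of cap_center in the frame of gauge between 0.0005 and 0.009 m and y of cap_center in the frame of gauge between -0.0015 and 0.0015 m and z of cap_center in the frame of gauge below 0.0545 m and angle between cap_center's own z axis and vertical below 0.06 rad and distance between needle_tip and zero_mark below 0.003 m and linear speed of cap below 0.005 m/s and horizontal distance between master_center and master_tray below 0.045 m and height (world z) of master_center below 0.031 m and angle between master_center's own z axis and vertical below 0.1 rad and linear speed of master below 0.01 m/s); the robot touches nothing.
It fails at once if the master pushed on the back stop, anvil or spindle with more than 10 N (contact force between master and backstop above 10 N or contact force between master and anvil above 10 N or contact force between master and spindle above 10 N).
It fails at once if the cap pushed on the back stop, anvil or spindle with more than 10 N (contact force between cap and backstop above 10 N or contact force between cap and anvil above 10 N or contact force between cap and spindle above 10 N).
It fails at once if the fingers pushed on the back stop, anvil or spindle with more than 25 N (contact force between the fingers and backstop above 25 N or contact force between the fingers and anvil above 25 N or contact force between the fingers and spindle above 25 N).
It fails at once if the bottle, the box of caps or the screwdriver moved more than 20 mm (distance of any of bottle, cap_box, screwdriver from where it was at the start of the episode above 0.02 m).
It also fails if it takes over 72 s, if anything falls off the work surface, if the arm or the gripper's body presses on something with over 40 N, if the wrist force passes 120 N, or if a joint passes its speed limit or range.

## Working session

There is one attempt and no reset: what is moved stays moved. The work goes in short steps, Python scripts to look and compute and a tool call to move; the robot and the scene stay as the last step left them, time stands still between calls to the robot, and variables do not carry over. Pictures are saved under pics/ and viewed, at most 11 in all, crops included, and the job is handed in when it is done.

Besides the shell and the picture viewer there is one more tool, called after "Call:" as name(argument=value, ...) on one line, values as JSON. jog_arm: Moves the arm, as the interface text tells. Its arguments: {"type":"object","properties":{"rows":{"type":"array"},"claw":{"type":"number"}},"required":["rows"]}

```bash
mkdir -p pics
cat > h.py <<'E'
import numpy as np, cv2
from station import *
def shot(n,name):
    m=camera_model(n); im=capture(n); cv2.imwrite(f'pics/{name}.png',im[...,::-1]); np.save(f'pics/{name}.npy',im)
    import pickle; pickle.dump(m,open(f'pics/{name}.pkl','wb')); return im,m
def load(name):
    import pickle; return np.load(f'pics/{name}.npy'),pickle.load(open(f'pics/{name}.pkl','rb'))
def ray(m,u,v,fish=False,h=420):
    f=h/2/np.tan(np.radians(m['fovy'])/2); x,y=u-m['cx'],v-m['cy']
    if fish:
        r=np.hypot(x,y)+1e-9; t=r/f; d=np.array([x/r*np.sin(t),y/r*np.sin(t),np.cos(t)])
    else: d=np.array([x/f,y/f,1.])
    return np.array(m['rotation'])@d
def at(m,u,v,z,fish=False):
    d=ray(m,u,v,fish); e=np.array(m['eye']); return e+d*(z-e[2])/d[2]
def proj(m,p,fish=False,h=420):
    f=h/2/np.tan(np.radians(m['fovy'])/2); c=np.array(m['rotation']).T@(np.array(p)-np.array(m['eye']))
    if fish:
        r=np.hypot(c[0],c[1]); t=np.arctan2(r,c[2]); return m['cx']+f*t*c[0]/r, m['cy']+f*t*c[1]/r
    return m['cx']+f*c[0]/c[2], m['cy']+f*c[1]/c[2]
E
python3 - <<'E'
from h import *
a,m=shot('top','top0'); b,m2=shot('scene','sc0')
print(finger_overhang,m,m2); s=sense(); print(s)
cv2.imwrite('pics/top0b.png',cv2.resize(a[...,::-1],(800,600)))
cv2.imwrite('pics/sc0b.png',cv2.resize(b[...,::-1],(800,600)))
E
```

```text
0.0697 {'fovy': 54.49403249739398, 'cx': 280.37647532802123, 'cy': 202.7362125575488, 'eye': array([0.36612893, 0.03568212, 0.91221667]), 'rotation': array([[-0.13396012, -0.96588043,  0.22165215],
       [-0.99098553,  0.13021932, -0.03147385],
       [ 0.00153658, -0.22387032, -0.97461773]])} {'fovy': 49.0526307667149, 'cx': 284.93830328110676, 'cy': 201.8770639257369, 'eye': array([1.33409268, 0.01769188, 0.66002628]), 'rotation': array([[ 0.01511074,  0.58912114, -0.80790343],
       [ 0.99988455, -0.0076119 ,  0.01315091],
       [ 0.0015978 , -0.80800888, -0.58916815]])}
{'time_s': 0.1, 'joints': array([ 8.66660762e+01,  2.20866474e+01,  3.89412667e-01, -2.58131698e-02,
       -6.84140758e+01, -1.48168624e+01]), 'joint_velocities': array([ 0.03380278, -0.13720126,  0.25742001, -0.08639396,  0.07385978,
       -0.04171325]), 'effort': array([-2.33547980e-04, -3.91693640e+01,  1.87933230e+01,  4.23195899e+00,
        1.34301768e-02, -7.97368648e-05]), 'tcp_pos': array([0.19454668, 0.5935268 , 0.29127685]), 'ee_rot': array([[ 9.50188230e-01, -3.11676186e-01, -5.31197046e-04],
       [-3.11676625e-01, -9.50186305e-01, -1.91504971e-03],
       [ 9.21392309e-05,  1.98521940e-03, -9.99998025e-01]]), 'wrist_force': array([ 0.44388033,  0.50017484, -0.22670104]), 'moment': array([-0.03884522,  0.01720527,  0.01497343]), 'gripper_force': 0.0, 'gripper_width': 0.9987134711479908}
```

View pics/top0b.png

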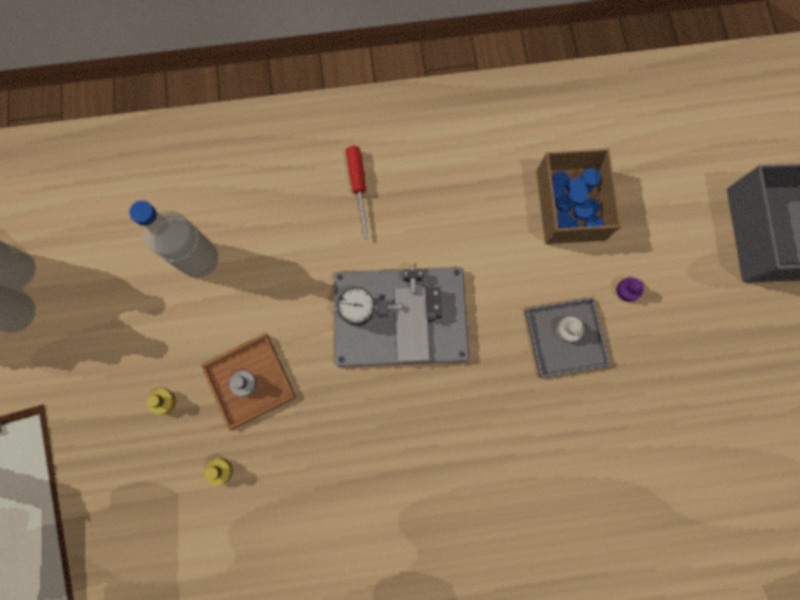

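View pics/sc0b.png

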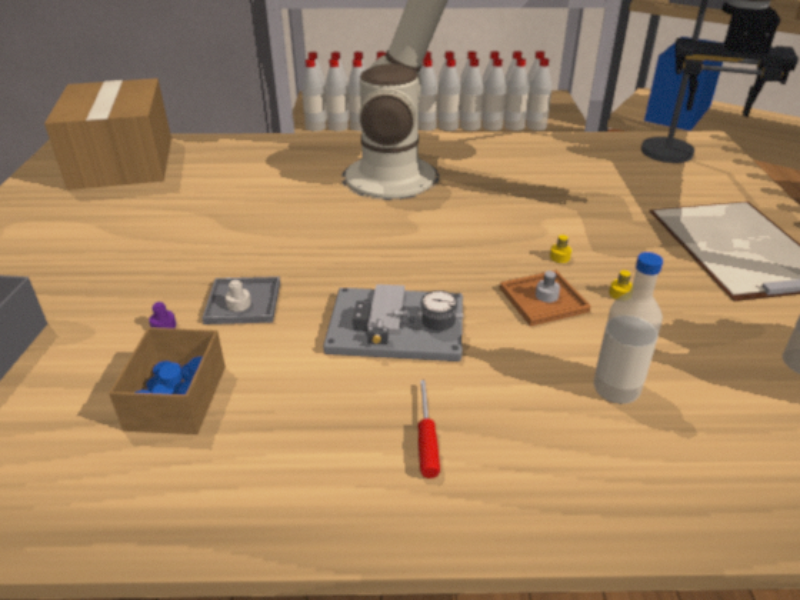

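Top view (800x600 px): the gauge is at (400,315), with its open front toward the robot and the dial at (356,305). The master candidates are the grey steel part at (242,383) in the wooden tray and two yellow ones at (161,401) and (217,471). Grey in the wooden tray fits. The cap candidates are the white one at (571,329) in the grey tray and a purple one at (630,289). White fits. I'll confirm both in a crop.

Run:
```python
from h import *
a,m=load('top0')
s=.7
def P(n,u,v,z): print(n,np.round(at(m,u*s,v*s,z),4))
g=[np.array(at(m,u*s,v*s,.02)) for u,v in [(335,271),(463,267),(467,361),(337,366)]]
print('base',[list(np.round(x[:2],3)) for x in g],np.mean(g,0))
for i in range(4): print(np.linalg.norm(g[i]-g[(i+1)%4]))
P('dial',356,305,.06)
P('master knob top',242,381,.051);P('cap tip',571,325,.049)
for n,c,z in [('mt',[(205,365),(267,337),(295,393),(231,428)],.014),('st',[(526,308),(592,300),(609,367),(542,376)],.014)]:
    q=[at(m,u*s,v*s,z) for u,v in c]; print(n,np.mean(q,0),[np.linalg.norm(q[i]-q[(i+1)%4]) for i in range(4)])
c1=cv2.resize(a[210:310,110:220],None,fx=3.6,fy=3.6,interpolation=2);c2=cv2.resize(a[180:280,350:460],None,fx=3.6,fy=3.6,interpolation=2)
cv2.imwrite('pics/crop.png',np.hstack([c1,c2])[...,::-1])
w=camera_model('wrist'); st=sense(); R=st['ee_rot']; print('cam in tcp',R.T@(w['eye']-st['tcp_pos']),R.T@w['rotation'],w['fovy'],w['cx'],w['cy'])
```

```text
base [[np.float64(0.613), np.float64(0.106)], [np.float64(0.592), np.float64(-0.096)], [np.float64(0.445), np.float64(-0.079)], [np.float64(0.464), np.float64(0.119)]] [0.52830475 0.01237261 0.02      ]
0.20289553231217236
0.14878598985660565
0.1986569542856244
0.14992302409597977
dial [0.5455 0.0772 0.06  ]
master knob top [0.457  0.2562 0.051 ]
cap tip [ 0.4743 -0.2383  0.049 ]
mt [0.46041205 0.25418273 0.014     ] [np.float64(0.10255087264209453), np.float64(0.0977118875912708), np.float64(0.10716534944580897), np.float64(0.10477905911190362)]
st [ 0.46049935 -0.23973112  0.014     ] [np.float64(0.10548387402744758), np.float64(0.1067508423007201), np.float64(0.1046012365969439), np.float64(0.10776483721959931)]
cam in tcp [ 0.06941805  0.00078264 -0.09163298] [[ 5.28258568e-04 -9.66706472e-01 -2.55887316e-01]
 [ 9.99999828e-01  5.76044483e-04 -1.11797069e-04]
 [ 2.55477427e-04 -2.55887213e-01  9.66706610e-01]] 65.70646984690485 279.8553698507504 203.37082991998622
```

View pics/crop.png

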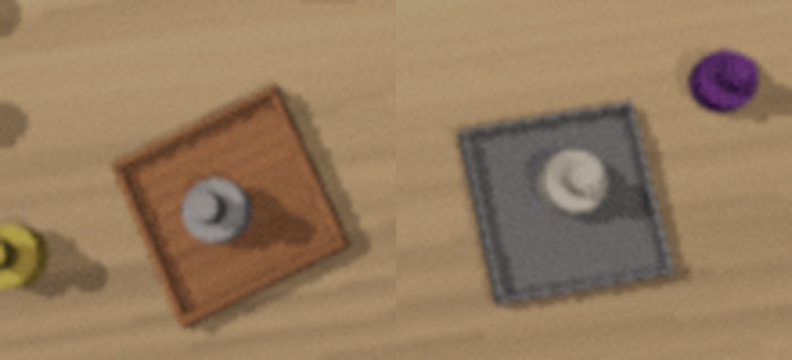

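Crops confirm it: the grey steel disc with a knob is in the wooden tray (left) and the white cap is in the grey tray (right). The yellow and purple ones stay untouched.

Call:
jog_arm(rows=[[[0.0443, 0.0299, 0.009, 0], [0.0443, 0.0299, 0.009, 0], [0.0443, 0.0299, 0.009, 0], [0.0443, 0.0299, 0.009, 0], [0.0443, 0.0299, 0.009, 0], [0.0443, 0.0299, 0.009, 0], [0.0443, 0.0299, 0.009, 0], [0.0443, 0.0299, 0.009, 0], [0, 0, 0, 0.169], [0, 0, 0, 0.169], [0, 0, 0, 0.169], [0, 0, 0, 0.169], [0, 0, 0, 0.169], [0, 0, 0, 0.169], [0, 0, 0, 0.169], [0, 0, 0, 0.169], [0, 0, 0, 0], [0, 0, 0, 0]]], claw=0.6)

```text
time_s: 2.35
tcp_pos: [0.4568, 0.2561, 0.2201]
ee_rot: [[-0.096, -0.995, -0.0], [-0.995, 0.096, -0.0], [0.0, 0.0, -1.0]]
wrist_force: [-0.6, 1.1, -0.4]
gripper_width: 0.6
gripper_force: 0.0
```

Run:
```python
from h import *
s=sense(); print(s['tcp_pos'],s['ee_rot'],s['joints'],s['wrist_force'])
a,m=shot('wrist','w1'); cv2.imwrite('pics/w1b.png',cv2.resize(a[...,::-1],(800,600)))
```

```text
[0.45683401 0.25610984 0.22005089] [[-9.55234916e-02 -9.95427116e-01 -3.45708143e-04]
 [-9.95427133e-01  9.55235843e-02 -2.62168150e-04]
 [ 2.93992566e-04  3.19084049e-04 -9.99999906e-01]] [ 4.70392430e+01  1.60956388e+01 -1.96702326e+01 -5.24696964e-03
 -5.42586203e+01 -5.25176309e+01] [-0.5539978   1.10063952 -0.40385791]
```

View pics/w1b.png

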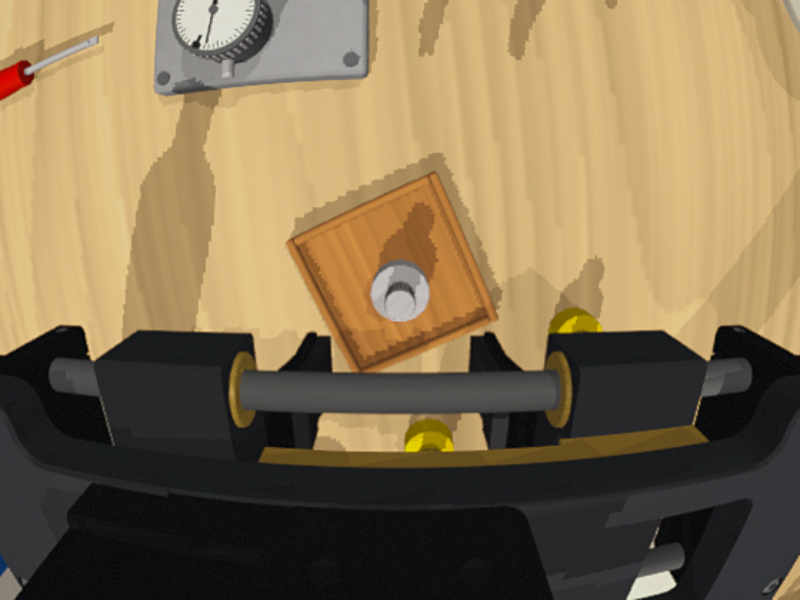

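Wrist view (800x600 px): master knob top at (400,299), disc at (400,290). Tray corners are at (434,174), (290,241), (362,372) and (496,318). The dial is at the top left, around (215,15).

Run:
```python
from h import *
a,m=load('w1'); s=.7
hsv=cv2.cvtColor(a,cv2.COLOR_RGB2HSV)
roi=np.zeros(a.shape[:2],np.uint8); roi[175:230,250:310]=1
k=((hsv[...,1]<45)&(hsv[...,2]>100)&(roi>0)).astype(np.uint8)
c=max(cv2.findContours(k,0,2)[0],key=cv2.contourArea); print('disc px',cv2.minEnclosingCircle(c))
(u,v),r=cv2.minEnclosingCircle(c); d=at(m,u,v,.026,True); print('disc',d,'diam',np.linalg.norm(at(m,u+r,v,.026,True)-at(m,u-r,v,.026,True)))
print('knob',at(m,400*s,299*s,.051,True))
q=[at(m,u*s,v*s,.014,True) for u,v in [(434,174),(290,241),(362,372),(496,318)]]; print('tray',np.mean(q,0),[np.linalg.norm(q[i]-q[(i+1)%4]) for i in range(4)])
```

```text
disc px ((279.9312744140625, 203.1872100830078), 21.389122009277344)
disc [0.45667509 0.26118942 0.026     ] diam 0.03893068526159086
knob [0.45650455 0.25986918 0.051     ]
tray [0.45915242 0.25639395 0.014     ] [np.float64(0.10337864604658324), np.float64(0.10376483454669819), np.float64(0.10070233541289264), np.float64(0.10567259577168496)]
```

Call:
jog_arm(rows=[[[-0.0042, 0, 0.03, 0], [0, 0, 0.03, 0], [0, 0, 0.03, 0], [0, 0, 0.029, 0], [0, 0, 0, 0], [0, 0, 0, 0]]])

```text
time_s: 3.15
tcp_pos: [0.4579, 0.2609, 0.1022]
ee_rot: [[-0.097, -0.995, 0.001], [-0.995, 0.097, 0.001], [-0.001, -0.001, -1.0]]
wrist_force: [0.3, 0.1, 0.6]
gripper_width: 0.598
gripper_force: 0.0
```

Call:
jog_arm(rows=[[[0, 0, 0, 0], [0, 0, 0, 0], [0, 0, 0, 0], [0, 0, 0, 0], [0, 0, 0, 0], [0, 0, 0, 0], [0, 0, 0, 0]]], claw=0.0)

```text
time_s: 4.03
tcp_pos: [0.4574, 0.2604, 0.1014]
ee_rot: [[-0.098, -0.995, 0.0], [-0.995, 0.098, 0.0], [-0.0, -0.0, -1.0]]
wrist_force: [-0.8, -1.0, 2.8]
gripper_width: 0.196
gripper_force: 30.0
```

Call:
jog_arm(rows=[[[0, 0, -0.03, 0], [0, 0, -0.05, 0], [0.03, -0.005, -0.02, 0], [0.05, -0.011, 0, 0], [0.05, -0.011, 0, 0], [0.05, -0.011, 0, 0], [0.05, -0.011, 0, 0], [0.025, -0.006, 0, 0], [0, 0, 0, 0], [0, 0, 0, 0], [0, 0, 0, 0]]])

```text
time_s: 5.4
tcp_pos: [0.487, 0.0021, 0.2011]
ee_rot: [[-0.096, -0.995, -0.0], [-0.995, 0.096, 0.0], [-0.0, 0.0, -1.0]]
wrist_force: [-0.7, 0.2, -1.9]
gripper_width: 0.193
gripper_force: 30.0
```

Run:
```python
from h import *
s=sense(); print(s['tcp_pos'],s['joints'],s['wrist_force'],s['gripper_width'])
a,m=shot('wrist','w2'); cv2.imwrite('pics/w2b.png',cv2.resize(a[...,::-1],(800,600),interpolation=2))
```

```text
[0.48702193 0.00208619 0.2010921 ] [ 1.93949945e+01  1.40116205e+01 -2.59324855e+01 -1.20485152e-02
 -5.00694761e+01 -2.49230067e+01] [-0.73084772  0.15557557 -1.91213619] 0.192749441434904
```

View pics/w2b.png

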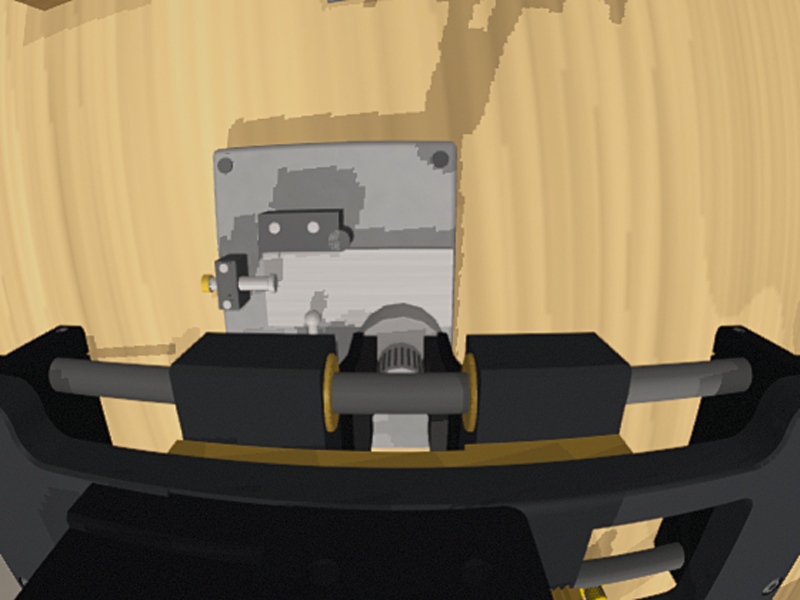

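Wrist view (800x600 px): base edge (215,151)–(456,142), anvil (258–350, 212–250), stop-screw head at (277,284), spindle ball at (313,316), plate front edge near x=454 and its side at row 248.

Run:
```python
from h import *
a,m=load('w2'); s=.7
def P(u,v,z): return at(m,u*s,v*s,z,True)
A=P(215,151,.02);B=P(456,142,.02);print('base -y corners',A,B,np.linalg.norm(A-B),'yaw',np.degrees(np.arctan2(*(A-B)[1::-1])))
for n,p in dict(platefront1=(454,256,.03),platefront2=(453,320,.03),plate_side1=(360,248,.03),plate_side2=(452,247,.03),anvL=(259,250,.043),anvR=(330,250,.043),ancorner=(259,212,.043),stophead=(277,284,.037),spin=(313,316,.037)).items(): print(n,P(*p))
# hypothesised gauge frame
for yaw in [-5.5]:
  R=lambda: None
y=np.arctan2(*(A-B)[1::-1]); ex=np.array([np.cos(y),np.sin(y)]);ey=np.array([-ex[1],ex[0]])
t,mt=load('top0'); d=at(mt,356*s,305*s,.063)[:2]
b=(A+B)[:2]/2
for n,p in dict(A=(215,151,.02),B=(456,142,.02),pf1=(454,256,.03),pf2=(453,320,.03),ps1=(360,248,.03),ps2=(452,247,.03),anvL=(259,250,.043),anvR=(330,250,.043),stop=(277,284,.037),spin=(313,316,.037)).items():
  q=P(*p)[:2]-np.array([.537,-.010]); print(n,q@ex,q@ey)
q=d-np.array([.537,-.010]);print('dial',q@ex,q@ey)
```

```text
base -y corners [ 0.59040388 -0.09452225  0.02      ] [ 0.44556478 -0.08175342  0.02      ] 0.14540085223982116 yaw -5.038099819347271
platefront1 [ 0.45324879 -0.01619742  0.03      ]
platefront2 [0.45643344 0.02255056 0.03      ]
plate_side1 [ 0.50669999 -0.02601162  0.03      ]
plate_side2 [ 0.45402206 -0.02156067  0.03      ]
anvL [ 0.56253252 -0.033148    0.043     ]
anvR [ 0.52198236 -0.02869201  0.043     ]
ancorner [ 0.55933321 -0.05436282  0.043     ]
stophead [ 0.55683216 -0.01127662  0.037     ]
spin [0.53825886 0.00995366 0.037     ]
A 0.06062014807825833 -0.07950587185696874
B -0.08478070416156283 -0.07950587185696874
pf1 -0.08288338859850256 -0.013528350119435855
pf2 -0.08311381843903559 0.02534959451182438
ps1 -0.02877683815270777 -0.01861064951154854
ps2 -0.08164211802753345 -0.01880297375279308
anvL 0.02746669195177141 -0.020816354143356145
anvR -0.013318124547743858 -0.019938611041953616
stop 0.019867653982809007 0.000469935328653752
spin -0.0004982939909429591 0.019987119505565927
dial 0.00019435750344077356 0.08736639321602593
```

Run:
```python
from h import *
a,m=load('w2'); c=cv2.resize(a[90:250,140:330],None,fx=4,fy=4,interpolation=2)[:600,:760]
for i in range(0,190,20): cv2.putText(c,str(140+i),(i*4,10),0,.4,(255,0,0),1)
for i in range(0,150,20): cv2.putText(c,str(90+i),(0,i*4+5),0,.4,(255,0,0),1)
cv2.imwrite('pics/w2c.png',c[...,::-1])
```

```text
(no output)
```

View pics/w2c.png

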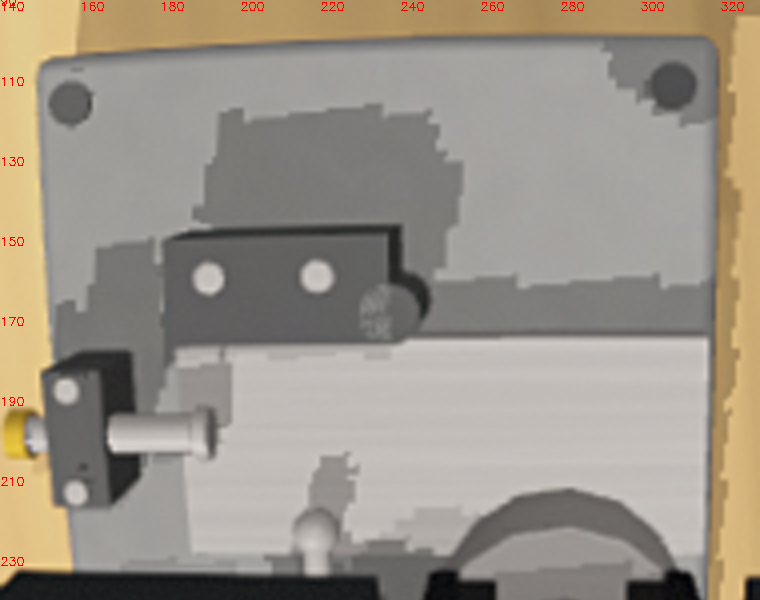

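Run:
```python
from h import *
a,m=load('w2'); p=np.array([0.48702193,0.00208619,0.2010921]); R=np.array([[-.096,-.9954,0],[-.9954,.096,0],[0,0,-1]])
for z in (.0754,.0954):
  for x in (.0175,.019,.0205): print(z,x,proj(m,p+R@[x,0,z],True))
g=cv2.cvtColor(a,cv2.COLOR_RGB2GRAY); print([(v,int(g[v,281])) for v in range(204,232)])
```

```text
0.0754 0.0175 (np.float64(278.8581597353165), np.float64(218.93410963093808))
0.0754 0.019 (np.float64(278.85578912956476), np.float64(216.27357368670093))
0.0754 0.0205 (np.float64(278.85345198133683), np.float64(213.59956579607214))
0.0954 0.0175 (np.float64(278.9477939206596), np.float64(208.82542523293387))
0.0954 0.019 (np.float64(278.94599327799546), np.float64(206.40582350768312))
0.0954 0.0205 (np.float64(278.9442190903472), np.float64(203.97628019560435))
[(204, 193), (205, 195), (206, 191), (207, 189), (208, 189), (209, 190), (210, 193), (211, 189), (212, 117), (213, 97), (214, 103), (215, 104), (216, 107), (217, 105), (218, 104), (219, 105), (220, 105), (221, 117), (222, 156), (223, 151), (224, 150), (225, 152), (226, 150), (227, 150), (228, 151), (229, 151), (230, 151), (231, 147)]
```

Call:
jog_arm(rows=[[[0.0077, -0.0026, 0.03, 0], [0, 0, 0.03, 0], [0, 0, 0.012, 0], [0, 0, 0, 0], [0, 0, 0, 0]]])

```text
time_s: 6.08
tcp_pos: [0.4898, -0.0063, 0.1303]
ee_rot: [[-0.097, -0.995, 0.002], [-0.995, 0.097, 0.0], [-0.001, -0.002, -1.0]]
wrist_force: [0.8, 1.3, -1.3]
gripper_width: 0.199
gripper_force: 30.0
```

Call:
jog_arm(rows=[[[0.0015, 0, 0.001, 0], [0, 0, 0.001, 0], [0, 0, 0.001, 0], [0, 0, 0, 0], [0, 0, 0, 0]]])

```text
time_s: 6.7
tcp_pos: [0.4888, -0.0082, 0.1263]
ee_rot: [[-0.098, -0.995, 0.0], [-0.995, 0.098, -0.0], [0.0, -0.0, -1.0]]
wrist_force: [-0.3, -0.2, -0.9]
gripper_width: 0.2
gripper_force: 30.0
```

Call:
jog_arm(rows=[[[0, 0, 0.0005, 0], [0, 0, 0.0005, 0], [0, 0, 0.0005, 0], [0, 0, 0, 0], [0, 0, 0, 0]]])

```text
time_s: 7.32
tcp_pos: [0.4889, -0.0082, 0.1254]
ee_rot: [[-0.097, -0.995, 0.0], [-0.995, 0.097, -0.0], [0.0, -0.0, -1.0]]
wrist_force: [-1.8, 0.1, 5.5]
gripper_width: 0.194
gripper_force: 30.0
```

Call:
jog_arm(rows=[[[0, 0, 0, 0], [0, 0, 0, 0], [0, 0, 0, 0], [0, 0, -0.02, 0], [0, 0, -0.03, 0], [0, 0.02, -0.025, 0], [0, 0.022, 0, 0], [0, 0, 0, 0], [0, 0, 0, 0]]], claw=0.45)

```text
time_s: 8.45
tcp_pos: [0.4476, -0.004, 0.1998]
ee_rot: [[-0.097, -0.995, 0.001], [-0.995, 0.097, -0.0], [0.0, -0.001, -1.0]]
wrist_force: [0.3, 0.1, 0.5]
gripper_width: 0.449
gripper_force: 0.0
```

Call:
jog_arm(rows=[[[0, 0, 0, 0], [0, 0, 0, 0], [0, 0, 0, 0], [0, 0, 0, 0], [0, 0, 0, 0]]], claw=0.0)

```text
time_s: 9.07
tcp_pos: [0.447, -0.0041, 0.1997]
ee_rot: [[-0.098, -0.995, -0.0], [-0.995, 0.098, -0.0], [0.0, 0.0, -1.0]]
wrist_force: [-1.0, -0.6, -1.0]
gripper_width: 0.025
gripper_force: 0.0
```

Run:
```python
from h import *
s=sense(); print(s['tcp_pos'],s['joints'],s['wrist_force'],s['gripper_width'])
a,m=shot('wrist','w3'); c=cv2.resize(a[90:250,140:330],None,fx=4,fy=4,interpolation=2)[:600,:760]
for i in range(0,190,20): cv2.putText(c,str(140+i),(i*4,10),0,.4,(255,0,0),1)
for i in range(0,150,20): cv2.putText(c,str(90+i),(0,i*4+5),0,.4,(255,0,0),1)
cv2.imwrite('pics/w3c.png',c[...,::-1])
```

```text
[ 0.44701351 -0.0041123   0.19971458] [ 2.04177784e+01  1.03875419e+01 -3.11618466e+01  1.13885480e-04
 -4.84574920e+01 -2.60348243e+01] [-0.98102742 -0.63405348 -0.95740065] 0.025449413641636193
```

View pics/w3c.png

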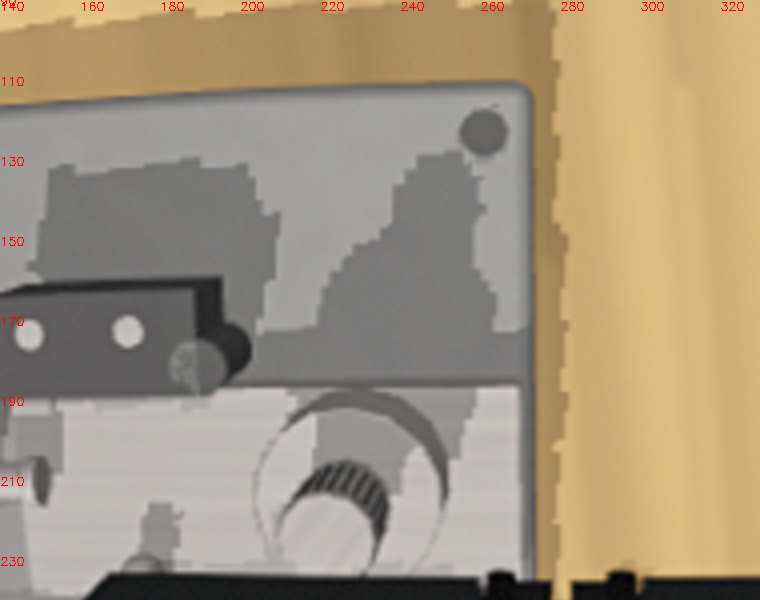

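Call:
jog_arm(rows=[[[-0.0015, 0.003, 0.03, 0], [0, 0, 0.03, 0], [0, 0, 0.026, 0], [0, 0, 0.01, 0], [0, 0, 0, 0], [0, 0, 0, 0], [0, 0, 0, 0]]])

```text
time_s: 10.0
tcp_pos: [0.4447, -0.0021, 0.1046]
ee_rot: [[-0.098, -0.995, 0.002], [-0.995, 0.098, 0.001], [-0.001, -0.002, -1.0]]
wrist_force: [-0.8, 0.0, -0.3]
gripper_width: 0.009
gripper_force: 0.0
```

Run:
```python
from h import *
a,m=load('w3'); O=np.array([.5365,-.011]); ex=np.array([.9961,-.0878]);ey=np.array([.0878,.9961])
def G(n,u,v,z):
  q=at(m,140+u/4,90+v/4,z,True)[:2]-O; print(n,q@ex,q@ey)
G('platecorner',520,385,.03);G('foot edge',355,388,.03);G('disc top c',346,505,.05);G('knob',330,540,.075);G('anv',0,398,.043);G('anv2',205,397,.043)
G('stop',50,481,.037)
s=sense();print(s['tcp_pos'],s['wrist_force'])
```

```text
platecorner -0.08231024745819515 -0.01678577554772533
foot edge -0.048086997805046765 -0.016593974999387643
disc top c -0.04841096893474271 0.002572327938698501
knob -0.04954822106578512 0.0013912191799041482
anv 0.026111269877017167 -0.018682723980156874
anv2 -0.019410863035733254 -0.01799610567781324
stop 0.01910078159453424 0.0010390747875268717
[ 0.44469836 -0.00212291  0.1046434 ] [-0.84982974  0.02495852 -0.31889143]
```

Call:
jog_arm(rows=[[[0, -0.003, 0, 0], [0, -0.003, 0, 0], [0, -0.003, 0, 0], [0, -0.003, 0, 0], [0, -0.003, 0, 0], [0, -0.003, 0, 0], [0, -0.003, 0, 0], [0, -0.003, 0, 0], [0, -0.003, 0, 0], [0, -0.003, 0, 0], [0, -0.003, 0, 0], [0, -0.003, 0, 0], [0, 0, 0, 0], [0, 0, 0, 0], [0, 0, 0, 0]]])

```text
time_s: 11.88
tcp_pos: [0.48, -0.0058, 0.1038]
ee_rot: [[-0.098, -0.995, 0.0], [-0.995, 0.098, 0.0], [-0.0, -0.0, -1.0]]
wrist_force: [0.5, 0.1, -0.7]
gripper_width: 0.006
gripper_force: 0.0
```

Run:
```python
from h import *
a,m=shot('wrist','w4'); s=sense(); print(s['tcp_pos'],s['wrist_force'])
b,_=shot('scene','s4')
c=cv2.resize(a[60:250,100:330],None,fx=3,fy=3,interpolation=2)[:300]
d=cv2.resize(b[190:260,215:340],None,fx=4,fy=4,interpolation=2); 
k=np.zeros((600,800,3),np.uint8); k[:c.shape[0],:c.shape[1]]=c; k[310:310+d.shape[0],:d.shape[1]]=d
cv2.imwrite('pics/w4c.png',k[...,::-1])
```

```text
[ 0.48000335 -0.00579686  0.10382299] [-0.52881636 -0.02523065 -0.25956374]
```

Call:
jog_arm(rows=[[[0, -0.002, 0, 0], [0, -0.002, 0, 0], [0, -0.002, 0, 0], [0, -0.002, 0, 0], [0, -0.001, 0, 0], [0, -0.001, 0, 0], [0, 0, 0, 0], [0, 0, 0, 0]]])

```text
time_s: 12.98
tcp_pos: [0.4901, -0.0068, 0.1038]
ee_rot: [[-0.098, -0.995, 0.0], [-0.995, 0.098, 0.0], [-0.0, -0.0, -1.0]]
wrist_force: [-0.9, -0.1, 0.1]
gripper_width: 0.006
gripper_force: 0.0
```

Call:
jog_arm(rows=[[[0, -0.001, 0, 0], [0, -0.001, 0, 0], [0, -0.001, 0, 0], [0, 0, 0, 0]]])

```text
time_s: 13.48
tcp_pos: [0.4931, -0.0071, 0.1038]
ee_rot: [[-0.098, -0.995, 0.0], [-0.995, 0.098, 0.0], [-0.0, -0.0, -1.0]]
wrist_force: [-0.1, 0.0, 0.8]
gripper_width: 0.006
gripper_force: 0.1
```

Call:
jog_arm(rows=[[[0, -0.001, 0, 0], [0, -0.001, 0, 0], [0, 0, 0, 0]]])

```text
time_s: 13.85
tcp_pos: [0.4951, -0.0073, 0.1038]
ee_rot: [[-0.098, -0.995, 0.0], [-0.995, 0.098, 0.0], [-0.0, -0.0, -1.0]]
wrist_force: [-0.6, -1.1, 0.0]
gripper_width: 0.005
gripper_force: 0.1
```

Run:
```python
from h import *
a,m=shot('wrist','w5'); s=sense(); print(s['tcp_pos'],s['wrist_force'])
c=cv2.resize(a[100:250,150:340],None,fx=4,fy=4,interpolation=2)
for i in range(0,190,20): cv2.putText(c,str(150+i),(i*4,10),0,.4,(255,0,0),1)
for i in range(0,150,20): cv2.putText(c,str(100+i),(0,i*4+5),0,.4,(255,0,0),1)
cv2.imwrite('pics/w5c.png',c[...,::-1])
```

```text
[ 0.49507088 -0.00730289  0.10374939] [-0.83948802  0.11077806  0.14386512]
```

View pics/w5c.png

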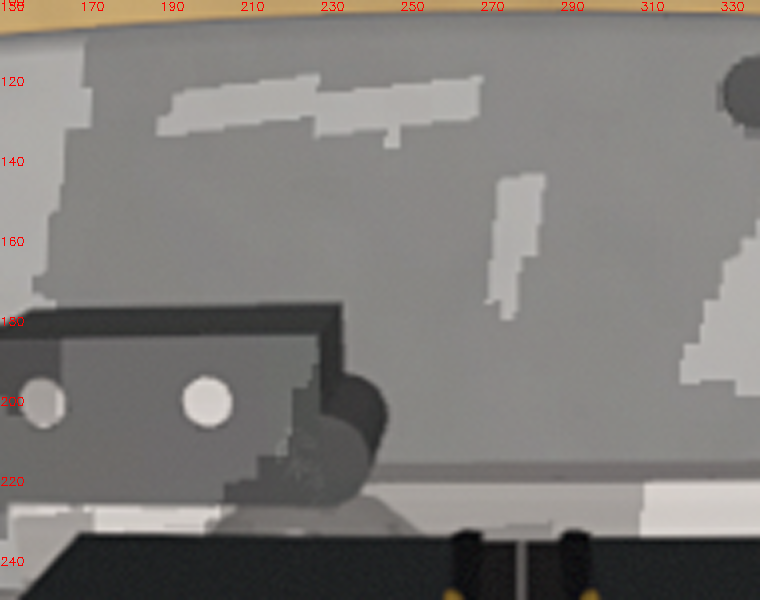

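The disc edge shows at crop (205–420, 530), centre column about 312, just behind the lead-in.

Run:
```python
from h import *
a,m=load('w5'); O=np.array([.5365,-.011]); ex=np.array([.9961,-.0878]);ey=np.array([.0878,.9961])
def G(n,u,v,z):
  q=at(m,150+u/4,100+v/4,z,True)[:2]-O; print(n,q@ex,q@ey)
G('disc c',312,560,.05);G('disc footright',425,533,.03);G('lead-in',322,460,.043);G('anvface',100,505,.043)
q=np.array([.49507,-.0073])-O; print('tcp',q@ex,q@ey)
```

```text
disc c -0.017150853791569276 -0.013766730370732333
disc footright -0.02937035306031805 -0.009910069566148282
lead-in -0.01794485705439741 -0.024273969093683227
anvface 0.011563478445326734 -0.01834463756167966
tcp -0.04159328299999997 4.8016000000001974e-05
```

Call:
jog_arm(rows=[[[0, -0.001, 0, 0], [0, -0.001, 0, 0], [0, -0.001, 0, 0], [0, -0.001, 0, 0]]])

```text
time_s: 14.4
tcp_pos: [0.4987, -0.0078, 0.1037]
ee_rot: [[-0.098, -0.995, -0.001], [-0.995, 0.098, -0.0], [0.0, 0.001, -1.0]]
wrist_force: [-1.0, 0.4, 0.7]
gripper_width: 0.006
gripper_force: 0.8
```

Call:
jog_arm(rows=[[[0, -0.001, 0, 0], [0, -0.001, 0, 0], [0, 0, 0, 0]]])

```text
time_s: 14.78
tcp_pos: [0.5004, -0.0081, 0.1036]
ee_rot: [[-0.098, -0.995, -0.001], [-0.995, 0.098, -0.0], [0.0, 0.001, -1.0]]
wrist_force: [-4.2, -0.3, 1.8]
gripper_width: 0.004
gripper_force: 1.6
```

Call:
jog_arm(rows=[[[0, -0.001, 0, 0], [0, -0.001, 0, 0], [0, 0, 0, 0]]])

```text
time_s: 15.15
tcp_pos: [0.5031, -0.0081, 0.1036]
ee_rot: [[-0.098, -0.995, 0.0], [-0.995, 0.098, 0.0], [-0.0, -0.0, -1.0]]
wrist_force: [-1.3, 0.0, -0.2]
gripper_width: 0.007
gripper_force: 1.1
```

Call:
jog_arm(rows=[[[0, -0.001, 0, 0], [0, -0.001, 0, 0], [0, 0, 0, 0]]])

```text
time_s: 15.52
tcp_pos: [0.5052, -0.0082, 0.1037]
ee_rot: [[-0.098, -0.995, 0.001], [-0.995, 0.098, 0.0], [-0.0, -0.0, -1.0]]
wrist_force: [-1.5, -0.1, -1.2]
gripper_width: 0.007
gripper_force: 1.0
```

Call:
jog_arm(rows=[[[0, -0.001, 0, 0], [0, -0.001, 0, 0], [0, 0, 0, 0]]])

```text
time_s: 15.9
tcp_pos: [0.5072, -0.0084, 0.1038]
ee_rot: [[-0.098, -0.995, 0.001], [-0.995, 0.098, 0.0], [-0.0, -0.001, -1.0]]
wrist_force: [-1.4, -0.1, -0.9]
gripper_width: 0.001
gripper_force: 0.9
```

Call:
jog_arm(rows=[[[0, -0.001, 0, 0], [0, -0.001, 0, 0], [0, -0.001, 0, 0], [0, 0, 0, 0]]])

```text
time_s: 16.4
tcp_pos: [0.5103, -0.0087, 0.1038]
ee_rot: [[-0.098, -0.995, 0.001], [-0.995, 0.098, 0.0], [-0.0, -0.001, -1.0]]
wrist_force: [-1.7, -0.4, -1.4]
gripper_width: 0.008
gripper_force: 0.7
```

Call:
jog_arm(rows=[[[0, -0.0005, 0, 0], [0, -0.0005, 0, 0], [0, 0, 0, 0]]])

```text
time_s: 16.77
tcp_pos: [0.511, -0.0088, 0.1038]
ee_rot: [[-0.098, -0.995, 0.0], [-0.995, 0.098, 0.0], [-0.0, -0.0, -1.0]]
wrist_force: [-2.6, 0.8, -0.5]
gripper_width: 0.007
gripper_force: 0.8
```

Call:
jog_arm(rows=[[[0, -0.0005, 0, 0], [0, -0.0005, 0, 0], [0, 0, 0, 0]]])

```text
time_s: 17.15
tcp_pos: [0.5119, -0.0089, 0.1038]
ee_rot: [[-0.098, -0.995, 0.0], [-0.995, 0.098, 0.0], [-0.0, -0.0, -1.0]]
wrist_force: [-2.3, 0.8, -1.1]
gripper_width: 0.002
gripper_force: 1.0
```

Call:
jog_arm(rows=[[[0, -0.0005, 0, 0], [0, 0, 0, 0]]])

```text
time_s: 17.4
tcp_pos: [0.512, -0.009, 0.1037]
ee_rot: [[-0.098, -0.995, -0.001], [-0.995, 0.098, -0.0], [0.0, 0.001, -1.0]]
wrist_force: [-3.3, 2.1, 0.4]
gripper_width: 0.005
gripper_force: 1.7
```

Call:
jog_arm(rows=[[[0, -0.0003, 0, 0], [0, 0, 0, 0]]])

```text
time_s: 17.65
tcp_pos: [0.512, -0.0091, 0.1036]
ee_rot: [[-0.098, -0.995, -0.001], [-0.995, 0.098, -0.0], [0.0, 0.001, -1.0]]
wrist_force: [-4.3, 2.4, 1.7]
gripper_width: 0.003
gripper_force: 2.4
```

Call:
jog_arm(rows=[[[0, -0.0002, 0, 0], [0, 0, 0, 0]]])

```text
time_s: 17.9
tcp_pos: [0.5121, -0.009, 0.1036]
ee_rot: [[-0.098, -0.995, -0.002], [-0.995, 0.098, -0.0], [0.0, 0.002, -1.0]]
wrist_force: [-5.1, 2.8, 2.8]
gripper_width: -0.004
gripper_force: 2.6
```

Call:
jog_arm(rows=[[[0, -0.0002, 0, 0], [0, 0, 0, 0], [0, 0, 0, 0]]])

```text
time_s: 18.27
tcp_pos: [0.5121, -0.0091, 0.1036]
ee_rot: [[-0.098, -0.995, -0.002], [-0.995, 0.098, -0.0], [0.0, 0.002, -1.0]]
wrist_force: [-5.7, 3.4, 2.2]
gripper_width: 0.004
gripper_force: 2.9
```

Run:
```python
from h import *
for i in range(3):
  a,m=shot('top','t5'); s=sense(); print(s['tcp_pos'],s['wrist_force'])
```

```text
[ 0.51211346 -0.00907823  0.10363153] [-5.7069264   1.75749137  1.99460929]
[ 0.51212905 -0.00908031  0.10365156] [-4.94436499  2.45133976  2.43293874]
[ 0.51212239 -0.00906944  0.10364116] [-5.816184    2.75948377  2.59130702]
```

Call:
jog_arm(rows=[[[0, 0.003, 0, 0], [0, 0.006, 0, 0], [0, 0.006, 0, 0], [0, 0, -0.03, 0], [0, 0, -0.04, 0], [-0.02, -0.008, -0.036, 0], [-0.035, -0.015, 0, 0], [-0.034, -0.0156, 0, 0], [0, 0, 0, 0], [0, 0, 0, 0], [0, 0, 0, 0]]])

```text
time_s: 19.8
tcp_pos: [0.5447, 0.0764, 0.2097]
ee_rot: [[-0.099, -0.995, -0.0], [-0.995, 0.099, -0.0], [0.0, 0.0, -1.0]]
wrist_force: [-0.8, 0.1, -0.6]
gripper_width: 0.008
gripper_force: 0.0
```

Run:
```python
from h import *
a,m=shot('wrist','w6'); s=sense(); print(s['tcp_pos'])
c=cv2.resize(a[110:235,190:350],None,fx=4.8,fy=4.8,interpolation=2)
for i in range(0,160,20): cv2.putText(c,str(190+i),(int(i*4.8),10),0,.4,(255,0,0),1)
for i in range(0,120,20): cv2.putText(c,str(110+i),(0,int(i*4.8)+5),0,.4,(255,0,0),1)
cv2.imwrite('pics/w6c.png',c[...,::-1])
```

```text
[0.54478914 0.07643778 0.20978873]
```

View pics/w6c.png

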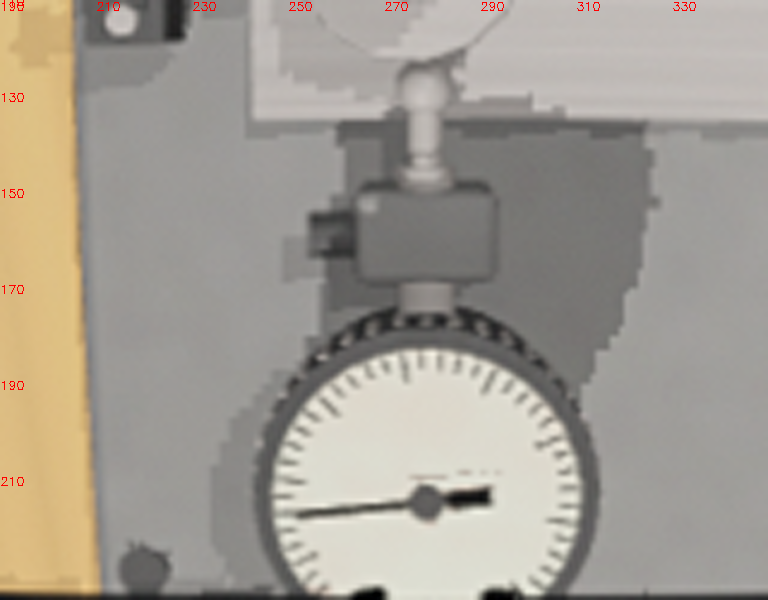

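Dial view (crop px): centre (427,502), needle tip at (297,515), pointing left. The zero mark is hidden below the crop. In the first wrist picture it stood at (196,43), lower left of the dial centre. I'll shift so the whole dial is seen and measure the angles.

Call:
jog_arm(rows=[[[-0.045, 0, 0, 0], [0, 0, 0, 0], [0, 0, 0, 0], [0, 0, 0, 0]]])

```text
time_s: 20.35
tcp_pos: [0.5494, 0.121, 0.2097]
ee_rot: [[-0.099, -0.995, -0.0], [-0.995, 0.099, -0.0], [0.0, 0.0, -1.0]]
wrist_force: [-0.3, 0.2, -0.6]
gripper_width: 0.003
gripper_force: 0.0
```

```bash
cat >> h.py <<'E'
O=np.array([.5365,-.011]); ex=np.array([.9961,-.0878]);ey=np.array([.0878,.9961])
def dialpx(a,m,r,ang,c,z=.0625):
    p=np.array([*(O+ex*(c[0]+r*np.cos(ang))+ey*(c[1]+r*np.sin(ang))),z]); u,v=proj(m,p,True)
    g=cv2.cvtColor(a,cv2.COLOR_RGB2GRAY); return float(cv2.getRectSubPix(g.astype(np.float32),(1,1),(float(u),float(v)))[0,0])
def dial(a,m,z=.0625):
    h=cv2.cvtColor(a,cv2.COLOR_RGB2HSV); k=((h[...,2]>185)&(h[...,1]<40)).astype(np.uint8)
    u0,v0=proj(m,[*(O+.088*ey),z],True)
    k=cv2.morphologyEx(k,cv2.MORPH_CLOSE,np.ones((7,7),np.uint8))
    cs=[q for q in cv2.findContours(k,0,2)[0] if cv2.contourArea(q)>800]
    c=min(cs,key=lambda q:np.hypot(*(q[:,0].mean(0)-[u0,v0])))
    (u,v),ax,_=cv2.fitEllipse(cv2.convexHull(c)); q=at(m,u,v,z,True)[:2]-O
    print('face px',u,v,ax,'gauge',q@ex,q@ey,'world',q+O)
    cen=np.array([q@ex,q@ey]); A=np.radians(np.arange(0,360,2))
    for r in (.012,.016,.019,.021,.023):
        d=np.array([dialpx(a,m,r,t,cen) for t in A]); i=np.where(d<130)[0]; print(r,[(int(2*j),int(d[j])) for j in i])
    return cen
E
python3 - <<'E'
from h import *
a,m=shot('wrist','w7'); s=sense(); print(s['tcp_pos']); dial(a,m)
E
```

```text
[0.54946075 0.12108235 0.20978043]
face px 278.6216125488281 157.23240661621094 (64.24980163574219, 72.15424346923828) gauge 0.0011185874699913734 0.0903115190637276 world [0.54554426 0.07886792]
0.012 [(0, 109), (358, 93)]
0.016 [(0, 110), (2, 112), (58, 104), (60, 43), (62, 93)]
0.019 [(0, 118), (2, 115), (58, 84), (60, 39), (62, 81)]
0.021 [(54, 110), (56, 46), (58, 29), (60, 31), (62, 31), (64, 31), (66, 52), (68, 118)]
0.023 [(54, 123), (56, 56), (58, 42), (60, 42), (62, 45), (64, 52), (66, 91)]
```

Call:
jog_arm(rows=[[[0.0434, 0, 0, 0], [0, 0, 0, 0], [0, 0, 0, 0], [0, 0, 0.03, 0], [0, 0, 0.03, 0], [0, 0, 0.02, 0], [0, 0, 0.008, 0], [0, 0, 0, 0], [0, 0, 0, 0]]], claw=0.85)

```text
time_s: 21.52
tcp_pos: [0.5455, 0.0791, 0.1217]
ee_rot: [[-0.097, -0.995, 0.0], [-0.995, 0.097, -0.0], [0.0, -0.0, -1.0]]
wrist_force: [0.3, -0.1, 0.1]
gripper_width: 0.836
gripper_force: 0.0
```

Call:
jog_arm(rows=[[[0, 0, 0, 0], [0, 0, 0, 0], [0, 0, 0, 0], [0, 0, 0, 0], [0, 0, 0, 0]]], claw=0.5)

```text
time_s: 22.15
tcp_pos: [0.5459, 0.0788, 0.1219]
ee_rot: [[-0.098, -0.995, 0.001], [-0.995, 0.098, 0.0], [-0.0, -0.001, -1.0]]
wrist_force: [2.4, -1.7, -2.3]
gripper_width: 0.631
gripper_force: 30.0
```

Call:
jog_arm(rows=[[[0, 0, 0, 0.1], [0, 0, 0, 0.1], [0, 0, 0, 0.1], [0, 0, 0, 0.1], [0, 0, 0, 0.1], [0, 0, 0, 0.1], [0, 0, 0, 0.1], [0, 0, 0, 0.1], [0, 0, 0, 0.1], [0, 0, 0, 0.1], [0, 0, 0, 0.03], [0, 0, 0, 0], [0, 0, 0, 0], [0, 0, 0, 0]]])

```text
time_s: 23.9
tcp_pos: [0.5464, 0.0784, 0.1219]
ee_rot: [[-0.904, -0.428, 0.002], [-0.428, 0.904, -0.0], [-0.002, -0.001, -1.0]]
wrist_force: [4.5, -3.9, -2.3]
gripper_width: 0.631
gripper_force: 30.0
```

Call:
jog_arm(rows=[[[0, 0, 0, 0], [0, 0, 0, 0], [0, 0, 0, 0], [0, 0, -0.03, 0], [0, 0, -0.03, 0], [0, 0, -0.028, -0.1], [0, 0, 0, -0.18], [0, 0, 0, -0.18], [0, 0, 0, -0.18], [0, 0, 0, -0.18], [0, 0, 0, -0.18], [0, 0, 0, -0.03], [-0.045, 0, 0, 0], [0, 0, 0, 0], [0, 0, 0, 0]]], claw=0.85)

```text
time_s: 25.78
tcp_pos: [0.5494, 0.1236, 0.2095]
ee_rot: [[-0.099, -0.995, -0.001], [-0.995, 0.099, -0.0], [0.0, 0.001, -1.0]]
wrist_force: [-0.4, 0.1, 0.2]
gripper_width: 0.851
gripper_force: 0.0
```

Run:
```python
from h import *
a,m=shot('wrist','w8'); s=sense(); print(s['tcp_pos'],s['ee_rot'][:,1]); dial(a,m)
c=cv2.resize(a[60:200,190:370],None,fx=4,fy=4,interpolation=2); cv2.imwrite('pics/w8c.png',c[...,::-1])
```

```text
[0.54944268 0.12320016 0.20957577] [-9.95092730e-01  9.89442244e-02  7.06791410e-04]
face px 278.4228210449219 151.65899658203125 (65.19166564941406, 65.57820892333984) gauge 0.001019958701039427 0.0886348798067042 world [0.54529879 0.07720635]
0.012 [(6, 108), (8, 91)]
0.016 [(4, 113), (6, 84), (8, 126)]
0.019 [(2, 114), (4, 40), (6, 64)]
0.021 [(0, 124), (2, 66), (4, 27), (6, 33), (8, 92)]
0.023 [(0, 44), (2, 31), (4, 31), (6, 31), (8, 43), (10, 80), (212, 121), (358, 80)]
```

Needle and zero mark now coincide at 5° and 4.5° in the gauge frame. Next I take the master out, with the grip biased to −x so closing can't press it on the stop.

Call:
jog_arm(rows=[[[0.045, 0, 0, 0], [0.045, 0, 0, 0], [0.0433, 0.0006, 0, 0], [0, 0, 0, 0], [0, 0, 0.03, 0], [0, 0, 0.03, 0], [0, 0, 0.018, 0], [0, 0, 0.0053, 0], [0, 0, 0, 0], [0, 0, 0, 0]]], claw=0.5)

```text
time_s: 27.08
tcp_pos: [0.5367, -0.0088, 0.1274]
ee_rot: [[-0.098, -0.995, 0.002], [-0.995, 0.098, 0.0], [-0.001, -0.002, -1.0]]
wrist_force: [-0.0, 0.9, -0.1]
gripper_width: 0.501
gripper_force: 0.0
```

Run:
```python
from h import *
s=sense(); print(s['tcp_pos'],s['wrist_force'],s['gripper_width']); q=s['tcp_pos'][:2]-O; print(q@ex,q@ey)
```

```text
[ 0.53674153 -0.00883485  0.12738596] [-0.02538361  0.8906419  -0.08772091] 0.5007147206466469
5.048754134686323e-05 0.0021779092078969683
```

Call:
jog_arm(rows=[[[0, 0.0015, 0, 0], [0, 0, 0, 0], [0, 0, 0, 0], [0, 0, 0, 0], [0, 0, 0, 0], [0, 0, 0, 0], [0, 0, 0, 0]]], claw=0.0)

```text
time_s: 27.95
tcp_pos: [0.5354, -0.0089, 0.1272]
ee_rot: [[-0.097, -0.995, 0.002], [-0.995, 0.097, 0.0], [-0.0, -0.002, -1.0]]
wrist_force: [3.1, -1.1, 6.0]
gripper_width: 0.196
gripper_force: 30.0
```

Call:
jog_arm(rows=[[[0, 0, -0.004, 0], [0, 0, -0.008, 0], [0, 0, -0.012, 0], [0, 0, -0.03, 0], [0, 0, -0.03, 0], [-0.043, 0.0171, 0, 0], [-0.043, 0.0171, 0, 0], [-0.043, 0.0171, 0, 0], [-0.043, 0.0171, 0, 0], [-0.043, 0.0171, 0, 0], [-0.043, 0.0171, 0, 0], [0, 0, 0, 0], [0, 0, 0.04, 0], [0, 0, 0.03, 0], [0, 0, 0.025, 0], [0, 0, 0.007, 0], [0, 0, 0.003, 0], [0, 0, 0, 0], [0, 0, 0, 0]]])

```text
time_s: 30.32
tcp_pos: [0.4582, 0.2582, 0.1064]
ee_rot: [[-0.098, -0.995, 0.001], [-0.995, 0.098, 0.001], [-0.001, -0.001, -1.0]]
wrist_force: [-0.7, 0.6, -2.1]
gripper_width: 0.198
gripper_force: 30.0
```

Call:
jog_arm(rows=[[[0, 0, 0.001, 0], [0, 0, 0.001, 0], [0, 0, 0.0005, 0], [0, 0, 0, 0]]])

```text
time_s: 30.82
tcp_pos: [0.4579, 0.258, 0.1032]
ee_rot: [[-0.098, -0.995, 0.0], [-0.995, 0.098, -0.0], [-0.0, -0.0, -1.0]]
wrist_force: [-0.3, -0.6, 1.2]
gripper_width: 0.193
gripper_force: 30.0
```

Call:
jog_arm(rows=[[[0, 0, 0.0005, 0], [0, 0, 0.0005, 0], [0, 0, 0, 0]]])

```text
time_s: 31.2
tcp_pos: [0.4581, 0.2579, 0.103]
ee_rot: [[-0.097, -0.995, 0.001], [-0.995, 0.097, -0.0], [-0.0, -0.001, -1.0]]
wrist_force: [-1.3, -1.8, 7.3]
gripper_width: 0.194
gripper_force: 30.0
```

Call:
jog_arm(rows=[[[0, 0, 0, 0], [0, 0, 0, 0], [0, 0, 0, 0], [0, 0, -0.02, 0], [0, 0, -0.04, 0], [0, 0, -0.05, 0], [0, 0, 0, 0], [0, 0, 0, 0]]], claw=0.55)

```text
time_s: 32.2
tcp_pos: [0.4573, 0.2576, 0.2114]
ee_rot: [[-0.098, -0.995, -0.001], [-0.995, 0.098, -0.0], [0.0, 0.001, -1.0]]
wrist_force: [-0.6, 0.3, -0.6]
gripper_width: 0.553
gripper_force: 0.0
```

Run:
```python
from h import *
a,m=shot('wrist','w9'); s=sense(); print(s['tcp_pos'])
hsv=cv2.cvtColor(a,cv2.COLOR_RGB2HSV)
roi=np.zeros(a.shape[:2],np.uint8); roi[165:230,240:320]=1
k=((hsv[...,1]<45)&(hsv[...,2]>100)&(roi>0)).astype(np.uint8)
c=max(cv2.findContours(k,0,2)[0],key=cv2.contourArea); (u,v),r=cv2.minEnclosingCircle(c); d=at(m,u,v,.026,True); print('disc',u,v,r,d,np.linalg.norm(at(m,u+r,v,.026,True)-at(m,u-r,v,.026,True)))
```

```text
[0.45715174 0.2573877  0.21073955]
disc 278.26470947265625 196.7941131591797 22.11199188232422 [0.45771989 0.25453329 0.026     ] 0.03883582433505125
```

Call:
jog_arm(rows=[[[0.0547, -0.0072, 0, 0], [0.0547, -0.0072, 0, 0], [0.0547, -0.0072, 0, 0], [0.0547, -0.0072, 0, 0], [0.0547, -0.0072, 0, 0], [0.0547, -0.0072, 0, 0], [0.0547, -0.0072, 0, 0], [0.0547, -0.0072, 0, 0], [0.0547, -0.0072, 0, 0], [0, 0, 0, 0], [0, 0, 0, 0], [0, 0, 0, 0]]])

```text
time_s: 33.75
tcp_pos: [0.474, -0.2373, 0.2114]
ee_rot: [[-0.096, -0.995, -0.001], [-0.995, 0.096, 0.0], [-0.0, 0.001, -1.0]]
wrist_force: [-0.1, 0.1, 0.1]
gripper_width: 0.551
gripper_force: 0.0
```

Run:
```python
from h import *
a,m=shot('wrist','w10'); s=sense(); print(s['tcp_pos'],s['ee_rot'][:,1])
hsv=cv2.cvtColor(a,cv2.COLOR_RGB2HSV)
k=((hsv[...,1]<50)&(hsv[...,2]>165)).astype(np.uint8); k[240:]=0
for c in cv2.findContours(k,0,2)[0]:
  if cv2.contourArea(c)>150:
    (u,v),r=cv2.minEnclosingCircle(c); print(u,v,r,cv2.boundingRect(c),cv2.contourArea(c),at(m,u,v,.024,True),np.linalg.norm(at(m,u+r,v,.024,True)-at(m,u-r,v,.024,True)))
c=a[110:235,200:360]; cv2.imwrite('pics/w10c.png',cv2.resize(c,None,fx=4.8,fy=4.8,interpolation=2)[...,::-1])
```

```text
[ 0.47410559 -0.23722751  0.21165931] [-9.95385370e-01  9.59550297e-02  7.72556257e-04]
280.25262451171875 188.85238647460938 21.763317108154297 (259, 169, 43, 42) 1346.5 [ 0.47190822 -0.24680906  0.024     ] 0.03826523005379683
```

Run:
```python
from h import *
a,m=load('top0')
for n,(x0,x1,y0,y1),z in [('cap',(385,415,215,250),.024),('master',(155,185,255,285),.026)]:
  b=a[y0:y1,x0:x1]; h=cv2.cvtColor(b,cv2.COLOR_RGB2HSV); k=((h[...,1]<50)&(h[...,2]>130)).astype(np.uint8)
  c=max(cv2.findContours(k,0,2)[0],key=cv2.contourArea); (u,v),r=cv2.minEnclosingCircle(c); print(n,u+x0,v+y0,r,at(m,u+x0,v+y0,z),at(m,u+x0,v+y0,z-.01))
a,m=load('w10'); g=cv2.cvtColor(a,cv2.COLOR_RGB2GRAY)
for v in range(164,216,2): print(v,' '.join('%3d'%x for x in g[v,254:306:2]))
```

```text
cap 399.3999996185303 229.5600004196167 8.747304916381836 [ 0.47303082 -0.24468828  0.024     ] [ 0.47423438 -0.24784484  0.014     ]
master 169.0 268.0 8.602425575256348 [0.45700515 0.26364375 0.026     ] [0.45803059 0.26621605 0.016     ]
164 146 147 147 147 146 148 131 111 111 110 110 111 110 110 111 110 111 110 112 113 112 111 112 111 111 112
166 147 146 146 146 147 130 110 111 110 111 114 116 122 124 128 118 115 110 109 110 111 113 112 111 111 111
168 147 146 146 146 148 129 109 109 113 119 141 115 153 130 140 125 140 123 122 112 110 112 112 111 112 111
170 147 147 147 147 147 109 109 117 124 160 186 183 182 181 180 182 177 140 140 124 110 109 111 112 112 111
172 147 147 146 146 149 107 111 149 211 227 202 177 178 179 179 179 179 179 182 164 124 113 110 112 113 111
174 147 147 147 148 146 153 178 226 224 224 201 178 178 179 178 179 179 179 179 181 155 140 111 110 111 109
176 147 147 146 146 117 166 225 222 222 224 198 178 178 179 179 179 179 178 178 179 180 169 118 109 109 112
178 146 147 147 123 137 219 222 222 223 220 178 180 181 179 179 180 179 179 178 178 177 218 176 107 112
[... 1248 characters left out ...]
 223 223 223 217 215 211 223 224 223 152 145 145 146
204 147 146 129 130 130 132 198 207 205 200 222 215 221 223 220 224 221 212 222 224 220 149 143 145 145 147
206 146 146 133 129 130 128 131 183 205 205 205 217 210 217 223 221 222 223 225 208 145 144 145 145 145 145
208 147 146 146 133 129 129 128 126 132 199 209 220 226 225 224 225 222 212 169 143 144 146 146 145 146 145
210 146 146 146 147 133 142 146 136 128 125 136 141 150 167 193 170 146 142 144 145 146 145 145 145 146 145
212 147 146 146 147 147 147 148 147 146 148 146 147 145 145 144 144 146 145 146 146 146 146 145 145 145 146
214 146 147 146 146 146 147 147 146 147 146 146 146 146 146 145 146 146 146 146 146 146 146 146 146 145 145
```

Call:
jog_arm(rows=[[[0.0074, 0.0009, 0.03, 0], [0, 0, 0.04, 0], [0, 0, 0.03, 0], [0, 0, 0.012, 0], [0, 0, 0, 0], [0, 0, 0, 0]]])

```text
time_s: 34.55
tcp_pos: [0.4735, -0.2456, 0.1012]
ee_rot: [[-0.097, -0.995, 0.003], [-0.995, 0.097, -0.001], [0.0, -0.003, -1.0]]
wrist_force: [0.8, 1.7, -0.6]
gripper_width: 0.552
gripper_force: 0.0
```

Call:
jog_arm(rows=[[[0, 0, 0, 0], [0, 0, 0, 0], [0, 0, 0, 0], [0, 0, 0, 0], [0, 0, 0, 0], [0, 0, 0, 0]]], claw=0.0)

```text
time_s: 35.3
tcp_pos: [0.4725, -0.2457, 0.1001]
ee_rot: [[-0.098, -0.995, 0.0], [-0.995, 0.098, -0.0], [0.0, -0.0, -1.0]]
wrist_force: [-0.9, -0.2, 2.3]
gripper_width: 0.216
gripper_force: 30.0
```

Call:
jog_arm(rows=[[[0, 0, -0.02, 0], [0, 0, -0.04, 0], [0, 0, -0.04, 0], [-0.0478, 0.0014, 0, 0], [-0.0478, 0.0014, 0, 0], [-0.0478, 0.0014, 0, 0], [-0.0478, 0.0014, 0, 0], [-0.0478, 0.0014, 0, 0], [0, 0, 0, 0], [0, 0, 0, 0], [0, 0, 0, 0]]])

```text
time_s: 36.67
tcp_pos: [0.4887, -0.008, 0.1998]
ee_rot: [[-0.099, -0.995, -0.001], [-0.995, 0.099, -0.0], [0.0, 0.001, -1.0]]
wrist_force: [-0.1, -0.5, 0.2]
gripper_width: 0.22
gripper_force: 30.0
```

Run:
```python
from h import *
a,m=shot('wrist','w11'); s=sense(); p=s['tcp_pos'];R=s['ee_rot']; q=p[:2]-O; print(p,q@ex,q@ey,s['gripper_width'])
for z in (.0761,.0961):
  for x in (.016,.019): print(z,x,proj(m,p+R@[x,0,z],True))
print(a[200:232,279].tolist())
```

```text
[ 0.488732   -0.00809955  0.19981609] -0.04783636695071394 -0.0013048940784059864 0.21180146158606042
0.0761 0.016 (np.float64(278.7818403451488), np.float64(221.11562708822626))
0.0761 0.019 (np.float64(278.78073243803976), np.float64(215.82397655947506))
0.0961 0.016 (np.float64(278.88302264387204), np.float64(210.84970646299453))
0.0961 0.019 (np.float64(278.8827654292189), np.float64(206.0340800723195))
[[191, 185, 181], [191, 185, 182], [192, 187, 183], [194, 188, 184], [196, 190, 188], [194, 189, 186], [182, 176, 172], [129, 121, 111], [125, 117, 105], [128, 120, 109], [129, 122, 111], [129, 121, 110], [129, 122, 111], [130, 122, 110], [129, 120, 108], [138, 129, 116], [177, 168, 153], [186, 176, 162], [183, 173, 159], [182, 172, 158], [181, 173, 159], [181, 172, 158], [181, 171, 158], [181, 172, 157], [181, 171, 156], [181, 171, 156], [182, 172, 157], [182, 172, 157], [180, 172, 157], [181, 171, 156], [183, 174, 159], [177, 168, 153]]
```

Call:
jog_arm(rows=[[[-0.0025, 0, 0.03, 0], [0, 0, 0.03, 0], [0, 0, 0.01, 0], [0, 0, 0.002, 0], [0, 0, 0, 0], [0, 0, 0, 0]]])

```text
time_s: 37.48
tcp_pos: [0.4897, -0.0045, 0.1289]
ee_rot: [[-0.098, -0.995, 0.002], [-0.995, 0.098, 0.001], [-0.001, -0.002, -1.0]]
wrist_force: [0.6, -0.0, -0.4]
gripper_width: 0.223
gripper_force: 30.0
```

Call:
jog_arm(rows=[[[0, 0, 0.0005, 0], [0, 0, 0.0005, 0], [0, 0, 0, 0], [0, 0, 0, 0]]])

```text
time_s: 37.98
tcp_pos: [0.4892, -0.0046, 0.1269]
ee_rot: [[-0.098, -0.995, -0.0], [-0.995, 0.098, -0.0], [0.0, 0.0, -1.0]]
wrist_force: [0.5, 0.9, 0.2]
gripper_width: 0.22
gripper_force: 30.0
```

Call:
jog_arm(rows=[[[0.001, 0, 0.0005, 0], [0, 0, 0.0005, 0], [0, 0, 0, 0], [0, 0, 0, 0]]])

```text
time_s: 38.48
tcp_pos: [0.4891, -0.0057, 0.1261]
ee_rot: [[-0.098, -0.995, 0.0], [-0.995, 0.098, -0.0], [0.0, -0.0, -1.0]]
wrist_force: [-0.6, 0.6, 1.6]
gripper_width: 0.221
gripper_force: 30.0
```

Call:
jog_arm(rows=[[[0, 0, 0.0003, 0], [0, 0, 0, 0], [0, 0, 0, 0], [0, 0, 0, 0], [0, 0, -0.02, 0], [0, 0, -0.03, 0], [0, 0.022, -0.025, 0], [0, 0.023, 0, 0], [0, 0, 0, 0], [0, 0, 0, 0]]], claw=0.45)

```text
time_s: 39.72
tcp_pos: [0.4449, -0.0011, 0.2007]
ee_rot: [[-0.097, -0.995, 0.001], [-0.995, 0.097, -0.0], [-0.0, -0.001, -1.0]]
wrist_force: [-0.9, -0.2, 0.2]
gripper_width: 0.449
gripper_force: 0.0
```

Call:
jog_arm(rows=[[[0, 0, 0, 0], [0, 0, 0, 0], [0, 0, 0, 0], [0, 0, 0, 0], [0, 0, 0, 0]]], claw=0.0)

```text
time_s: 40.35
tcp_pos: [0.4443, -0.0012, 0.2006]
ee_rot: [[-0.098, -0.995, -0.0], [-0.995, 0.098, -0.0], [0.0, 0.0, -1.0]]
wrist_force: [-0.0, -1.1, 0.6]
gripper_width: 0.022
gripper_force: 0.0
```

Run:
```python
from h import *
a,m=shot('wrist','w12'); s=sense(); p=s['tcp_pos']; q=p[:2]-O; print(p,q@ex,q@ey)
c=cv2.resize(a[90:235,140:330],None,fx=4,fy=4,interpolation=2)
for i in range(0,190,20): cv2.putText(c,str(140+i),(i*4,10),0,.4,(255,0,0),1)
for i in range(0,145,20): cv2.putText(c,str(90+i),(0,i*4+5),0,.4,(255,0,0),1)
cv2.imwrite('pics/w12c.png',c[...,::-1])
```

```text
[ 0.44428267 -0.00121447  0.20064731] -0.09271684795936823 0.0016506893571701469
```

View pics/w12c.png

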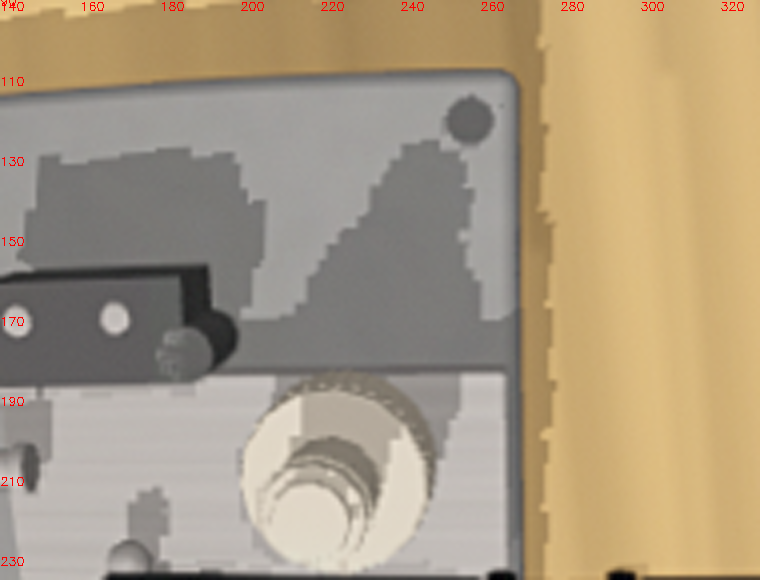

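Crop view: the cap stands upright on the rest plate, centre about (335,475), foot edge on the plate's side line as with the master. Now I push it in the same way.

Call:
jog_arm(rows=[[[0.0015, 0, 0.03, 0], [0, 0, 0.03, 0], [0, 0, 0.027, 0], [0, 0, 0.01, 0], [0, 0, 0, 0], [0, 0, 0, 0], [0, -0.004, 0, 0], [0, -0.004, 0, 0], [0, -0.004, 0, 0], [0, -0.003, 0, 0], [0, -0.003, 0, 0], [0, 0, 0, 0]]])

```text
time_s: 41.9
tcp_pos: [0.4622, -0.0045, 0.1036]
ee_rot: [[-0.098, -0.995, -0.0], [-0.995, 0.098, -0.0], [0.0, 0.0, -1.0]]
wrist_force: [-0.4, 0.4, 0.9]
gripper_width: 0.005
gripper_force: 0.0
```

Call:
jog_arm(rows=[[[0, -0.002, 0, 0], [0, -0.002, 0, 0], [0, -0.002, 0, 0], [0, -0.002, 0, 0], [0, -0.002, 0, 0], [0, -0.002, 0, 0], [0, -0.002, 0, 0], [0, -0.002, 0, 0], [0, -0.002, 0, 0], [0, -0.002, 0, 0], [0, -0.002, 0, 0], [0, -0.002, 0, 0], [0, -0.002, 0, 0], [0, -0.002, 0, 0], [0, -0.002, 0, 0], [0, 0, 0, 0], [0, 0, 0, 0]]])

```text
time_s: 44.02
tcp_pos: [0.4919, -0.0074, 0.1036]
ee_rot: [[-0.098, -0.995, -0.0], [-0.995, 0.098, -0.0], [0.0, 0.0, -1.0]]
wrist_force: [-0.3, -0.5, -0.1]
gripper_width: 0.011
gripper_force: 0.0
```

Call:
jog_arm(rows=[[[0, -0.001, 0, 0], [0, -0.001, 0, 0], [0, -0.001, 0, 0], [0, -0.001, 0, 0], [0, -0.001, 0, 0], [0, -0.001, 0, 0], [0, -0.001, 0, 0]]])

```text
time_s: 44.9
tcp_pos: [0.4989, -0.0081, 0.1036]
ee_rot: [[-0.098, -0.995, -0.0], [-0.995, 0.098, -0.0], [0.0, 0.0, -1.0]]
wrist_force: [0.1, 0.0, 0.7]
gripper_width: 0.005
gripper_force: 0.2
```

Call:
jog_arm(rows=[[[0, -0.001, 0, 0], [0, -0.001, 0, 0], [0, -0.001, 0, 0], [0, 0, 0, 0]]])

```text
time_s: 45.4
tcp_pos: [0.5016, -0.0085, 0.1035]
ee_rot: [[-0.098, -0.995, -0.001], [-0.995, 0.098, -0.0], [0.0, 0.001, -1.0]]
wrist_force: [-2.8, -1.0, 1.0]
gripper_width: 0.003
gripper_force: 1.2
```

Call:
jog_arm(rows=[[[0, -0.001, 0, 0], [0, -0.001, 0, 0], [0, -0.001, 0, 0], [0, -0.001, 0, 0], [0, 0, 0, 0]]])

```text
time_s: 46.02
tcp_pos: [0.5062, -0.0087, 0.1037]
ee_rot: [[-0.098, -0.995, 0.001], [-0.995, 0.098, 0.0], [-0.0, -0.001, -1.0]]
wrist_force: [-1.1, 0.0, 0.1]
gripper_width: 0.003
gripper_force: 0.7
```

Call:
jog_arm(rows=[[[0, -0.001, 0, 0], [0, -0.001, 0, 0], [0, -0.001, 0, 0], [0, 0, 0, 0]]])

```text
time_s: 46.52
tcp_pos: [0.5092, -0.009, 0.1037]
ee_rot: [[-0.098, -0.995, 0.001], [-0.995, 0.098, 0.0], [-0.0, -0.001, -1.0]]
wrist_force: [0.1, -0.2, -0.7]
gripper_width: 0.01
gripper_force: 0.6
```

Call:
jog_arm(rows=[[[0, -0.0005, 0, 0], [0, -0.0005, 0, 0], [0, -0.0005, 0, 0], [0, -0.0005, 0, 0], [0, 0, 0, 0]]])

```text
time_s: 47.15
tcp_pos: [0.511, -0.0093, 0.1037]
ee_rot: [[-0.098, -0.995, 0.0], [-0.995, 0.098, 0.0], [-0.0, -0.0, -1.0]]
wrist_force: [-0.7, 0.9, 0.0]
gripper_width: 0.007
gripper_force: 0.5
```

Call:
jog_arm(rows=[[[0, -0.0005, 0, 0], [0, -0.0005, 0, 0], [0, 0, 0, 0]]])

```text
time_s: 47.52
tcp_pos: [0.5118, -0.0094, 0.1037]
ee_rot: [[-0.098, -0.995, 0.0], [-0.995, 0.098, 0.0], [-0.0, -0.0, -1.0]]
wrist_force: [-1.7, 0.6, -0.5]
gripper_width: 0.006
gripper_force: 0.7
```

Call:
jog_arm(rows=[[[0, -0.0004, 0, 0], [0, 0, 0, 0]]])

```text
time_s: 47.78
tcp_pos: [0.5119, -0.0094, 0.1036]
ee_rot: [[-0.098, -0.995, -0.001], [-0.995, 0.098, -0.0], [0.0, 0.001, -1.0]]
wrist_force: [-2.4, 0.6, 0.6]
gripper_width: 0.005
gripper_force: 1.3
```

Call:
jog_arm(rows=[[[0, -0.0003, 0, 0], [0, 0, 0, 0]]])

```text
time_s: 48.02
tcp_pos: [0.512, -0.0095, 0.1035]
ee_rot: [[-0.098, -0.995, -0.001], [-0.995, 0.098, -0.0], [0.0, 0.001, -1.0]]
wrist_force: [-4.2, 2.0, 1.7]
gripper_width: 0.007
gripper_force: 2.1
```

Call:
jog_arm(rows=[[[0, -0.0003, 0, 0], [0, 0, 0, 0]]])

```text
time_s: 48.28
tcp_pos: [0.512, -0.0095, 0.1035]
ee_rot: [[-0.098, -0.995, -0.002], [-0.995, 0.098, -0.0], [0.0, 0.002, -1.0]]
wrist_force: [-6.6, 2.4, 2.6]
gripper_width: 0.007
gripper_force: 2.6
```

Call:
jog_arm(rows=[[[0, -0.0002, 0, 0], [0, 0, 0, 0], [0, 0, 0, 0]]])

```text
time_s: 48.65
tcp_pos: [0.5121, -0.0095, 0.1035]
ee_rot: [[-0.098, -0.995, -0.002], [-0.995, 0.098, -0.0], [0.0, 0.002, -1.0]]
wrist_force: [-5.6, 2.1, 3.4]
gripper_width: 0.006
gripper_force: 2.8
```

Pressed home at the same TCP position and force. I'll retreat and check the dial as before.

Call:
jog_arm(rows=[[[0, 0, 0, 0], [0, 0.003, 0, 0], [0, 0.006, 0, 0], [0, 0.006, 0, 0], [0, 0, -0.03, 0], [0, 0, -0.04, 0], [-0.02, -0.008, -0.036, 0], [-0.05, -0.015, 0, 0], [-0.055, -0.0156, 0, 0], [-0.009, 0, 0, 0], [0, 0, 0, 0], [0, 0, 0, 0], [0, 0, 0, 0]]])

```text
time_s: 50.28
tcp_pos: [0.5492, 0.1204, 0.2098]
ee_rot: [[-0.099, -0.995, -0.0], [-0.995, 0.099, -0.0], [0.0, 0.0, -1.0]]
wrist_force: [0.4, 1.1, -1.2]
gripper_width: 0.001
gripper_force: 0.0
```

Run:
```python
from h import *
a,m=shot('wrist','w13'); s=sense(); print(s['time_s'],s['tcp_pos']); dial(a,m)
c=cv2.resize(a[40:235,180:380],None,fx=3,fy=3,interpolation=2); cv2.imwrite('pics/w13c.png',c[...,::-1])
```

```text
50.325 [0.54936075 0.12056668 0.20980743]
face px 278.62109375 158.05636596679688 (64.21810913085938, 72.12269592285156) gauge 0.0010948702782665712 0.09033114184702158 world [0.54552236 0.07888955]
0.012 [(0, 102), (358, 95)]
0.016 [(0, 98), (2, 113), (358, 129)]
0.019 [(0, 46), (2, 109), (358, 79)]
0.021 [(0, 32), (2, 50), (4, 95), (356, 111), (358, 61)]
0.023 [(0, 34), (2, 32), (4, 32), (6, 79), (354, 85), (356, 47), (358, 32)]
```

View pics/w13c.png

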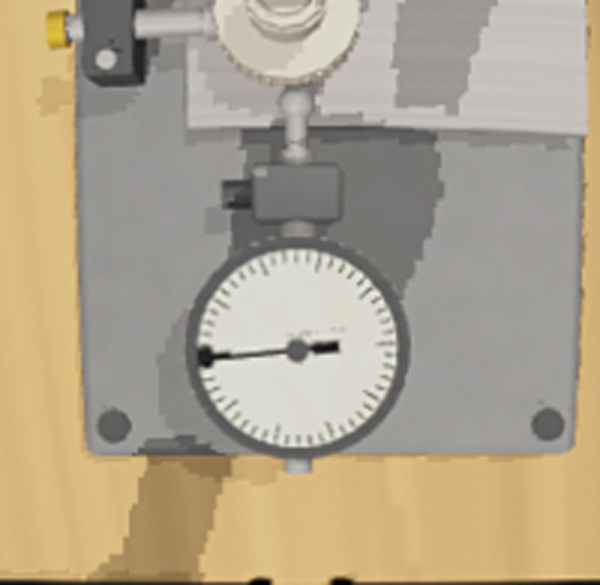

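The last view shows the needle tip on the zero mark at (205,356) and the cap seated against the stop and spindle at (287,30). The robot touches nothing, so I'm handing in.

```bash
python3 -c "
from station import *
print(finish_job())"
```

```text
the job is handed in; nothing more can be done
None
```

The job is handed in: the master was pressed home at about 5–6 N, the dial zeroed and the master set back in its tray, and the cap now sits home on the stop with the needle on the zero mark. No verdict was returned.

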